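# Shut and lock the filter hatch of the art room's air cleaner

## Robot

A 6-joint arm with a two-finger parallel gripper is mounted at the origin on the work surface. World frame = base frame: x ahead of the robot, y to its left, z up, the work surface at z = 0. Lengths are in mm, angles in rad, forces in N, time in s.
With the tool pointing down it reaches from about 350 to 975 mm from the base axis. Payload 7.1 kg.
Tool frame: the origin (TCP) lies midway between the tips of the shut fingers; the grasp point (between the pads) lies pinch_z behind it (pinch_z is the distance from the TCP to the grasp point, in mm); z points along the fingers, y is the line along which they close (so a half turn about z gives the same grasp; the last joint's range is limited). The gripper opens to 88 mm and grips with 3 to 60 N. Pads are 20 mm wide; open, the fingers measure 115 mm over their backs; the gripper's body (75 mm by 178 mm) begins 61 mm behind the grasp point.
Start: joints at [-1.187, 0.423, 1.63, -0, 1.089, -0.019], TCP at [245.013, -574.955, 222.675] pointing down, gripper open.
Joint ranges: [-3, 3], [-0.9, 2.11], [0.09, 2.58], [-1.31, 4.45], [0.11, 2.69], [-2.54, 2.54]. Speed limits (rad/s): [2.39, 2.39, 3.01, 3.14, 3.14, 3.14].

## Interface

Orientations are given as a rotation vector (axis times angle).
In Python, from workcell import get_obs, get_image, close_job, pinch_z gives the robot as it stands.
- The arm moves only by the tool jog_arm, never from a script. Its argument "commands" is a list of rows, each a list of 3 entries, a list of its own where there are three numbers: the gripper command: -1 is shut, 1 is fully open, values between are in proportion, then the shift along the tool's x, y, z as a fraction of full scale, then the turn, a rotation vector about the tool's x, y, z as a fraction of full scale. In form: [[gripper, [tx, ty, tz], [rx, ry, rz]], ...]. A call has 1 to 10 rows; each row shifts and turns the commanded pose from where the row before left it, along the tool's axes as they then stand; what a row does not reach is not made up. Full scale, the value 1, is 0.1 m for a shift and 45 degrees for a turn. A row lasts 1/10 s, in which the tool goes at most 50 mm and 8.59 degrees, less where a joint would pass 70% of its speed; a pose out of reach is approached as far as the arm can. A call with a number of a shift or a turn outside -1 to 1 is refused whole. A call with a gripper value outside its range is refused whole. The fingers move at their own pace and stop on an object; the grip force is fixed at half the most. Time passes only in rows, so rows that do not move let the fingers close. It gives the time, the measured TCP pose, the force, the opening and the grip force at its end, in the units of the state.
- get_obs(): the state, without advancing time (a new reading comes with each control period).
- get_image(name): name is "side" or "top"; returns a dict with "image" (420x560x3 uint8, blue, green, red), "z_map" (420x560 float32, mm along the optical axis (not along the pixel's ray), 0 where there is no reading), "intrinsics" (3x3 intrinsics, pixels), "eye" and "orientation" of the camera in the world. Camera axes: x right, y down, z forward; pixel columns grow to the right and rows downward; lengths in mm; the calibration is good to about 2 mm. A picture is of the moment at which its call begins.
- close_job(): hands the job in; it is judged then, once.
The state is a dict: "t": time; "qpos": joint angles; "qvel": joint speeds; "joint_torque": joint torques, N m; "ee_pos": TCP position; "orientation": TCP orientation; "ft_force": force on the tool from outside, world axes, zero at the start; "moment": the same for the moment, N m; "width": finger opening in mm; "grasp_force": force on a finger pad.
Only numpy, scipy, OpenCV 4.12 (cv2) and the standard library are available. Lean on these libraries where they do the work, as an engineer would, in place of code of your own. Each camera call takes 0.05 s, during which the arm holds its last target. There are 200 camera calls.

## Task

The blue filter hatch on top of the air cleaner has been left standing open. Swing it shut, then gently push its red sprung quarter-turn stud straight in until you feel it bottom, without forcing it, and turn it a quarter turn clockwise while it is in, so that it stays locked when you let go. Leave the paints and the other things where they are.

Things in the scene. Friction and masses are not known exactly. Their poses are not given: they have to be found in the camera images.
- cleaner: White air cleaner, fixed to the table, 200 (x) by 300 (y) by 110 mm high. Origin: centre of its underside; z up, its louvred front faces its -x. A blue hatch covers the -y part of its top when shut; a varnish jar and a bottle cap stand on the fixed ledge on the +y part of its top, a blue paint bottle on the table beside it.
- hatch (a joint): Angle of the hatch (rad): 0 = shut, grows as its front edge swings up. It stays where it is left; 1 to 4 N at its front edge moves it down. It has no latch or spring.
- hatch_hinge (a point): Middle of the hinge line, at (80, -40, 114) mm in the cleaner's frame, along the cleaner's y. Turns with the hatch: y = hinge line, -x = towards the front edge, z = out of the hatch. The hatch is a blue plate reaching 150 mm from the hinge to its front edge and 95 mm either side along y, 8 mm thick with the hinge line at mid thickness; shut, its top is 118 mm above the table.
- hatch_edge (a point): Middle of the front edge of the hatch's top face, 150 mm from the hinge line; axes as hatch_hinge.
- stud_top (a point): Centre of the top of the stud's red grip wing; z = out along the stud's axis, x = along the wing. Moves with the stud, which stands square on the hatch, 115 mm from the hinge, on its centre line. Wing 40 mm long, 12 thick, 26 high. With the stud out this point is 57 mm above the hatch's top face. The wing starts along the cleaner's x, in line with the slot of the catch inside.
- stud_skirt (a point): Centre of the upper face of the round black skirt under the wing, 26 mm below stud_top, where fingertips can press the stud in. Skirt radius 24 mm, 5 mm thick; its underside is 26 mm above the hatch with the stud out. Below the hatch a cross pin on the stud must pass down through a slotted catch plate before the stud can turn.
- stud_push (a joint): How far the stud is pushed in (m), 0 = out. Spring: 3.5 N at first, plus 0.25 N per mm. Hatch shut, it bottoms on a firm floor 13 to 23 mm in: this depth differs each time and is not measured. It turns only within 1.5 mm of that floor. Over 12 N on the pin (beyond the spring) damages the catch: press slowly. Turned and let go, it springs back 4 mm into a notch, 9 to 19 mm in.
- stud_turn (a joint): Turn of the stud (rad), clockwise from above positive: about 0 = in line with the slot, 1.57 = middle of the locked notch, which has 0.1 of play either way; a firm end stop at 1.68. The turn takes under 0.2 N m.
- varnish_jar: White jar with black lid, 40 mm across, 42 high, on the cleaner's ledge. Leave alone. Origin: centre of its underside.
- paint_cap: Black cap, 24 mm across, 14 high, on the cleaner's ledge. Leave alone. Origin: centre of its underside.
- paint_blue_bottle: Blue paint bottle, 34 mm across, 75 high, beside the cleaner. Leave alone. Origin: centre of its underside.
- paint_orange_bottle: Orange paint bottle, same size. Leave alone.
- paint_pink_bottle: Pink paint bottle, same size. Leave alone.
- card_tube: White upright tube, 60 mm across, 85 high. Leave alone. Origin: centre of its underside.
- tape_roll: Yellow roll of tape lying flat, 84 mm across, 24 high. Leave alone. Origin: centre of its underside.
- paint_brush: Paint brush lying on the table, 190 mm long. Leave alone.

How it is judged:
By the outcome, as a careful person would: the job done as asked, in the order asked, and still so for the second after the job is handed in, with the robot touching nothing.
It also fails if it takes over 61 s, if anything falls off the work surface, if the arm or the gripper's body presses on something with over 40 N, if the wrist force passes 120 N, or if a joint passes its speed limit or range.

## Working session

There is one attempt and no reset: what is moved stays moved. The work goes in short steps, Python scripts to look and compute and a tool call to move; the robot and the scene stay as the last step left them, time stands still between calls to the robot, and variables do not carry over. Pictures are saved under pics/ and viewed, at most 10 in all, crops included, and the job is handed in when it is done.

Besides the shell and the picture viewer there is one more tool, called after "Call:" as name(argument=value, ...) on one line, values as JSON. jog_arm: Moves the arm, as the interface text tells. Its arguments: {"type":"object","properties":{"commands":{"type":"array","items":{"type":"array"}}},"required":["commands"]}

```bash
mkdir -p pics; cat > h.py <<'E'
import numpy as np, cv2
from scipy.spatial.transform import Rotation as R
from workcell import get_obs, get_image, close_job, pinch_z
def rot(o):
    o=np.array(o,float)
    return o if o.shape==(3,3) else (R.from_rotvec(o).as_matrix() if o.size==3 else R.from_quat(o).as_matrix())
def cloud(g):
    K=np.array(g["intrinsics"]);z=g["z_map"].astype(float);v,u=np.mgrid[:z.shape[0],:z.shape[1]]
    P=np.stack([(u-K[0,2])/K[0,0]*z,(v-K[1,2])/K[1,1]*z,z],-1)
    W=P@rot(g["orientation"]).T+np.array(g["eye"]); W[z==0]=np.nan
    return W
E
python3 - <<'E'
from h import *
for n in("side","top"):
    g=get_image(n);cv2.imwrite(f"pics/{n}0.png",g["image"]);print(n,g["eye"],g["orientation"],g["intrinsics"])
    np.savez(f"{n}0.npz",W=cloud(g),im=g["image"])
print(get_obs(),pinch_z)
E
```

```text
side [133.31188382 746.67226574 902.00345213] [-0.61726181  2.66576324 -1.1237454 ] [[448.21046929   0.         286.48371435]
 [  0.         448.21046929 208.79601052]
 [  0.           0.           1.        ]]
top [ 407.41187256   23.43407206 1601.21652369] [-2.20848594  2.17196361 -0.0866192 ] [[513.32207685   0.         277.21953039]
 [  0.         513.32207685 204.90354134]
 [  0.           0.           1.        ]]
{'t': 0.1, 'qpos': array([-1.18697106e+00,  4.23778050e-01,  1.63061234e+00,  1.83517618e-05,
        1.08859325e+00, -1.89783126e-02]), 'qvel': array([ 8.46704637e-05, -1.80313603e-03, -2.96009207e-03,  7.60044535e-04,
        1.16449956e-03,  1.95309297e-03]), 'joint_torque': array([-4.49522804e-04, -5.45608377e+01, -2.74323660e+01,  6.44507795e-02,
        1.88191503e-02, -8.18074568e-06]), 'ee_pos': array([ 244.85109221, -574.49292455,  221.97140389]), 'orientation': array([-3.07675153e+00, -6.28166213e-01,  3.71112066e-04]), 'ft_force': array([-0.01911046,  0.07676025,  0.18100989]), 'moment': array([ 0.07510429, -0.02397735, -0.00051885]), 'grasp_force': 0.0, 'width': 87.76606484909435} 18.700000000000003
```

View pics/side0.png

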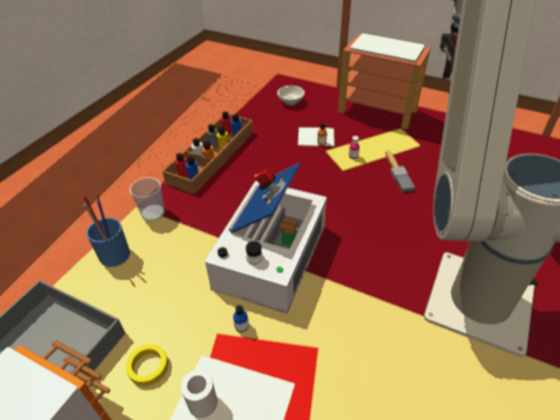

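View pics/top0.png

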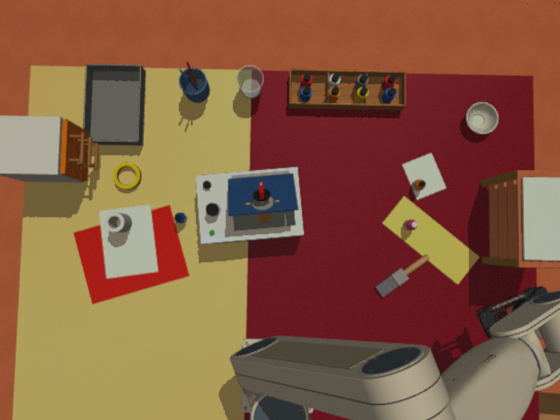

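The cleaner is at about (250,205) in the top view with its front facing the robot. The hatch stands partly open, with the red stud at (262,190). Measuring next.

```bash
python3 - <<'E'
from h import *
for n,roi in(("top",(160,250,185,310)),("side",(155,305,200,335))):
    d=np.load(n+"0.npz");W=d["W"];hsv=cv2.cvtColor(d["im"],cv2.COLOR_BGR2HSV)
    m=np.zeros(W.shape[:2],bool);m[roi[0]:roi[1],roi[2]:roi[3]]=1
    h,s,v=[hsv[...,i].astype(int) for i in range(3)];ok=m&np.isfinite(W[...,2])
    wh=ok&(s<60)&(v>120)&(abs(W[...,2]-110)<6)
    p=W[wh];print(n,"white",wh.sum(),np.median(p,0))
    r=cv2.minAreaRect(p[:,:2].astype(np.float32));print(r,cv2.boxPoints(r).round(1).tolist())
    b=ok&(h>100)&(h<130)&(s>120)&(W[...,2]>112)
    b=cv2.erode(b.astype(np.uint8),np.ones((3,3)))>0
    q=W[b];c=q.mean(0)
    for _ in range(3):
        nn=np.linalg.svd(q-c,full_matrices=False)[2][2];e=(q-c)@nn;q=q[abs(e)<max(3,2*e.std())];c=q.mean(0)
    nn*=np.sign(nn[2]);print("blue",len(q),c,"normal",nn,"tilt",np.arccos(nn[2]),"az",np.arctan2(nn[1],nn[0]),q.min(0),q.max(0))
    rd=ok&((h<8)|(h>172))&(s>150)&(v>60)&(W[...,2]>120)
    q=W[rd];print("red",len(q),np.median(q,0),q.min(0),q.max(0),"dist",np.percentile((q-c)@nn,[5,50,95]))
E
```

```text
top white 2390 [505.23192623 172.97929329 110.16008788]
((511.84283447265625, 92.0948486328125), (199.75408935546875, 299.4771423339844), 6.062305450439453) [[396.70001220703125, 230.39999389648438], [428.29998779296875, -67.4000015258789], [627.0, -46.29999923706055], [595.2999877929688, 251.5]]
blue 1326 [540.83300264  57.50741586 169.60266554] normal [0.66891302 0.07200683 0.73984484] tilt 0.7379566280198252 az 0.10723458609536986 [480.05783504 -37.06185184 122.934736  ] [594.87438121 147.98293064 221.96066941]
red 67 [536.08551499  55.33960899 240.07055043] [520.68626875  49.81650926 214.51060693] [562.35978806  61.5552654  251.17335708] dist [30.4092734  53.65009428 59.52910462]
side white 3639 [466.66481099 173.66006322 109.73419357]
((509.7178039550781, 92.58063507080078), (201.58889770507812, 302.3319396972656), 6.166759967803955) [[393.29998779296875, 232.0], [425.70001220703125, -68.5], [626.2000122070312, -46.900001525878906], [593.7000122070312, 253.6999969482422]]
blue 720 [531.68725112  87.24662988 172.94197887] normal [0.6694914  0.07241844 0.7392813 ] tilt 0.7387938708275685 az 0.1077503949999693 [475.85163415 -25.92265618 127.66489526] [585.61251663 152.12477537 220.06159938]
red 174 [536.52662047  59.38790569 232.80477109] [516.15746754  31.88334173 207.79180531] [561.71686947  63.76672648 249.0301145 ] dist [31.26964637 45.01007587 56.98842593]
```

Both views agree: cleaner centre (511, 92), yaw about 0.107, hatch open about 0.738 rad. The tilt predicts an edge height of 218, and I measured about 220. The hinge is therefore at about (595, 61, 114). I'll move, fingers shut, above the hatch beside the stud. I'll also turn the wrist so that the quarter turn stays within range.

Call:
jog_arm(commands=[[-1,[0,0,-0.3],[0,0,0]],[-1,[0,0,-0.3],[0,0,0]],[-1,[0.23,-0.21,0],[0,0,0]],[-1,[0.23,-0.21,0],[0,0,0]],[-1,[0.23,-0.21,0],[0,0,0]],[-1,[0.23,-0.21,0],[0,0,0]],[-1,[0.23,-0.21,0],[0,0,0]],[-1,[0.23,-0.21,0],[0,0,0]],[-1,[0.23,-0.21,0],[0,0,0]],[-1,[0.23,-0.21,0],[0,0,0]]])

```text
t: 1.1
ee_pos: [348.6, -346.9, 282.4]
orientation: [-3.078, -0.628, 0.0]
ft_force: [0.7, -0.7, 0.2]
width: 11.7
grasp_force: 0.0
```

Call:
jog_arm(commands=[[-1,[0.23,-0.21,0],[0,0,0]],[-1,[0.23,-0.21,0],[0,0,0]],[-1,[0.23,-0.21,0],[0,0,0]],[-1,[0.23,-0.21,0],[0,0,0]],[-1,[0.23,-0.21,0],[0,0,0]],[-1,[0.23,-0.21,0],[0,0,0]],[-1,[0.23,-0.21,0],[0,0,0]],[-1,[0.23,-0.21,0],[0,0,0]],[-1,[0.23,-0.21,0],[0,0,0]],[-1,[0.23,-0.21,0],[0,0,0]]])

```text
t: 2.1
ee_pos: [477.8, -63.6, 282.5]
orientation: [-3.078, -0.629, 0.001]
ft_force: [0.2, 0.4, 0.9]
width: 0.4
grasp_force: 0.0
```

Call:
jog_arm(commands=[[-1,[0,0,0],[0,0,-0.19]],[-1,[0,0,0],[0,0,-0.19]],[-1,[0,0,0],[0,0,-0.19]],[-1,[0,0,0],[0,0,-0.19]],[-1,[0,0,0],[0,0,-0.19]],[-1,[0,0,0],[0,0,-0.19]],[-1,[0,0,0],[0,0,-0.19]],[-1,[0,0,0],[0,0,-0.19]],[-1,[0,0,0],[0,0,-0.19]],[-1,[0,0,0],[0,0,-0.19]]])

```text
t: 3.1
ee_pos: [477.4, -64.9, 282.4]
orientation: [-1.826, -2.556, 0.0]
ft_force: [-0.6, 0.2, -0.2]
width: 0.8
grasp_force: 0.0
```

Call:
jog_arm(commands=[[-1,[0,0,0],[0,0,-0.19]],[-1,[0,0,0],[0,0,-0.19]],[-1,[0,0,0],[0,0,-0.19]],[-1,[0,0,0],[0,0,-0.19]],[-1,[0,0,0],[0,0,-0.19]],[-1,[0,0,0],[0,0,-0.19]],[-1,[0,0,0],[0,0,-0.19]],[-1,[0,0,0],[0,0,-0.19]],[-1,[0,0,0],[0,0,-0.19]],[-1,[0,0,0],[0,0,0]]])

```text
t: 4.1
ee_pos: [477.4, -64.9, 282.4]
orientation: [0.154, -3.137, -0.0]
ft_force: [0.6, -0.4, 1.2]
width: 0.8
grasp_force: 0.0
```

```bash
cat >> h.py <<'E'
def togo(x,y,z,yaw=.107+np.pi):
    "remaining shift in tool axes (mm), remaining turn about tool z (deg)"
    o=get_obs();M=rot(o["orientation"]);d=M.T@(np.array([x,y,z])-o["ee_pos"])
    D=np.column_stack([[np.cos(yaw),np.sin(yaw),0],[np.sin(yaw),-np.cos(yaw),0],[0,0,-1]])
    print("t",o["t"],"pos",o["ee_pos"].round(1),"shift",d.round(1),"turn deg",np.degrees(R.from_matrix(M.T@D).as_rotvec()).round(1),"F",o["ft_force"].round(1),"M",o["moment"].round(2),"q",o["qpos"].round(2),"w",round(o["width"],1))
E
python3 -c "from h import *;togo(506,-4,225)"
```

```text
t 4.1 pos [477.4 -64.9 282.4] shift [-34.4  57.8  57.4] turn deg [ 0.  -0.  -0.5] F [ 0.6 -0.4  1.2] M [ 0.04 -0.14 -0.04] q [-0.16  0.14  1.88 -0.    1.13 -1.83] w 0.8
```

Call:
jog_arm(commands=[[-1,[-0.17,0.29,0],[0,0,-0.01]],[-1,[-0.17,0.29,0],[0,0,0]],[-1,[0,0,0.2],[0,0,0]],[-1,[0,0,0.2],[0,0,0]],[-1,[0,0,0.1],[0,0,0]],[-1,[0,0,0.1],[0,0,0]],[-1,[0,0,0.1],[0,0,0]],[-1,[0,0,0.1],[0,0,0]],[-1,[0,0,0.1],[0,0,0]]])

```text
t: 5.0
ee_pos: [506.2, -4.0, 192.5]
orientation: [-0.163, 3.136, -0.0]
ft_force: [-0.3, 0.4, 3.5]
width: 0.1
grasp_force: 1.1
```

```bash
python3 -c "
from h import *;togo(506,-4,119)
cv2.imwrite('pics/side1.png',cv2.resize(get_image('side')['image'][130:320,180:350],None,fx=3,fy=3))"
```

```text
t 5.0 pos [506.2  -4.  192.5] shift [ 0.3  0.  73.5] turn deg [-0.   0.1 -0.2] F [-0.3  0.4  3.5] M [ 0.05 -0.03 -0.02] q [-0.03  0.29  1.92 -0.    0.94 -1.71] w 0.1
```

View pics/side1.png

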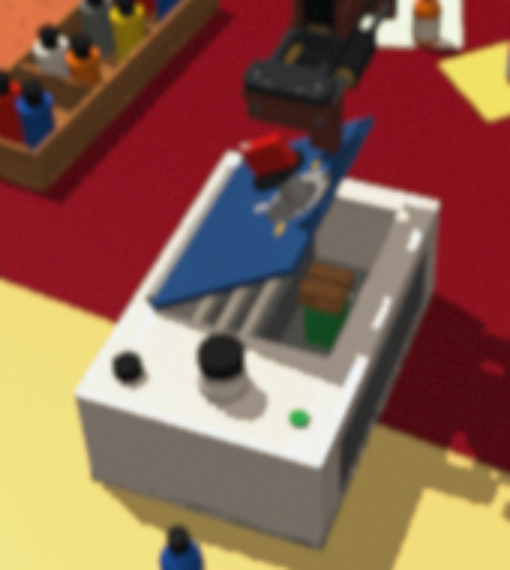

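The fingers (crop ≈ (325,130)) are on the hatch beside the red wing at (270,155), pushing it down with 3.5 N. I'll continue down.

Call:
jog_arm(commands=[[-1,[0,0,0.08],[0,0,0]],[-1,[0,0,0.08],[0,0,0]],[-1,[0,0,0.08],[0,0,0]],[-1,[0,0,0.08],[0,0,0]],[-1,[0,0,0.08],[0,0,0]],[-1,[0,0,0.08],[0,0,0]],[-1,[0,0,0.08],[0,0,0]],[-1,[0,0,0.06],[0,0,0]],[-1,[0,0,0.05],[0,0,0]],[-1,[0,0,0.03],[0,0,0]]])

```text
t: 6.05
ee_pos: [505.4, -3.8, 122.1]
orientation: [0.164, -3.136, -0.0]
ft_force: [-1.2, -0.5, 2.1]
width: 0.7
grasp_force: 1.0
```

Call:
jog_arm(commands=[[-1,[0,0,0.01],[0,0,0]],[-1,[0,0,0.01],[0,0,0]],[-1,[0,0,0.01],[0,0,0]]])

```text
t: 6.35
ee_pos: [505.8, -3.8, 119.8]
orientation: [-0.164, 3.137, -0.0]
ft_force: [-2.1, -0.5, 1.9]
width: 0.7
grasp_force: 1.0
```

Call:
jog_arm(commands=[[-1,[0,0,0.01],[0,0,0]],[-1,[0,0,0.01],[0,0,0]],[-1,[0,0,0.005],[0,0,0]]])

```text
t: 6.65
ee_pos: [505.8, -3.8, 118.2]
orientation: [-0.164, 3.137, -0.0]
ft_force: [-6.5, 0.0, 18.1]
width: 0.6
grasp_force: 9.3
```

The force rise to 18 N at z=118.2 means the hatch is shut. I'll lift, open the fingers and move back so I can measure the stud.

Call:
jog_arm(commands=[[-1,[0,0,-0.05],[0,0,0]],[-1,[0,0,-0.2],[0,0,0]],[-1,[0,0,-0.3],[0,0,0]],[1,[0,0,-0.3],[0,0,0]],[1,[0,0,-0.3],[0,0,0]],[1,[0.3,-0.2,0],[0,0,0]],[1,[0.3,-0.3,0],[0,0,0]],[1,[0.3,-0.3,0],[0,0,0]],[1,[0,-0.3,0],[0,0,0]],[1,[0,0,0],[0,0,0]]])

```text
t: 7.65
ee_pos: [428.1, -125.1, 232.8]
orientation: [-0.159, 3.135, -0.002]
ft_force: [0.9, -0.7, -0.3]
width: 52.9
grasp_force: 0.0
```

```bash
python3 - <<'E'
from h import *
for n in("side","top"):
    g=get_image(n);W=cloud(g);im=g["image"];hsv=cv2.cvtColor(im,cv2.COLOR_BGR2HSV)
    if n=="top":cv2.imwrite("pics/top1.png",cv2.resize(im[150:260,170:330],None,fx=4,fy=4))
    else: cv2.imwrite("pics/side2.png",cv2.resize(im[130:320,180:350],None,fx=3,fy=3))
    h,s,v=[hsv[...,i].astype(int) for i in range(3)]
    box=(abs(W[...,0]-485)<70)&(abs(W[...,1]-48)<70)
    b=box&(h>100)&(h<130)&(s>120)&(W[...,2]>105);print(n,"blue z",np.percentile(W[b][:,2],[5,50,95]))
    r=box&((h<8)|(h>172))&(s>150)&(v>60)&(W[...,2]>135)
    q=W[r];print("red",len(q),q.min(0),q.max(0))
    t=q[q[:,2]>np.percentile(q[:,2],95)-6];print("top",len(t),np.median(t,0),cv2.minAreaRect(t[:,:2].astype(np.float32)))
    # ray cast of top-face mask onto z=175
    K=g["intrinsics"];vv,uu=np.nonzero(r&(W[...,2]>169));c=np.array([(uu.min()+uu.max())/2,(vv.min()+vv.max())/2,1])
    d=rot(g["orientation"])@np.linalg.solve(K,c);e=np.array(g["eye"]);print("ray@175",e+d*(175-e[2])/d[2])
togo(480.5,48.5,215)
E
```

```text
side blue z [115.33004574 117.94013259 120.41824298]
red 157 [458.49079222  44.08621939 146.62316105] [496.32403372  57.35367935 176.8833551 ]
top 56 [474.74010874  51.707415   173.52659042] ((477.8739929199219, 50.4666748046875), (35.320770263671875, 11.5010404586792), 11.568902015686035)
ray@175 [477.33670672  52.86680627 175.        ]
top blue z [112.95771622 118.13560325 123.111894  ]
red 67 [459.84422049  41.60626141 141.16967356] [499.56030665  56.67668962 180.68622558]
top 34 [477.09836433  47.34006325 175.56778726] ((479.82025146484375, 47.43883514404297), (36.43812942504883, 11.09576416015625), 1.3008683919906616)
ray@175 [479.88538746  47.38578641 175.        ]
t 7.75 pos [ 428.  -122.9  232.4] shift [-69.8 165.1  17.4] turn deg [-0.   0.1 -0.3] F [0.6 0.  0.2] M [ 0.04 -0.15 -0.03] q [-0.31  0.14  2.    0.    1.   -1.98] w 61.1
```

View pics/top1.png

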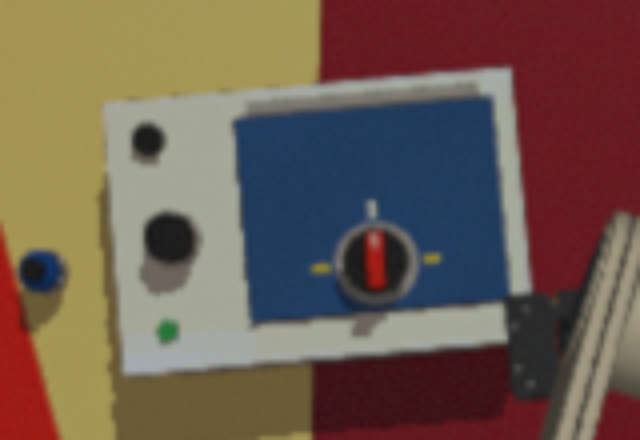

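The hatch is shut and flush (blue at z≈118). The red wing at crop (375,262) is in line with the white mark, and the stud axis is at about (480, 48.5), matching the prediction. I'll go above it with the fingers open, then straddle the wing.

Call:
jog_arm(commands=[[1,[-0.1,0.25,0],[0,0,0]],[1,[-0.1,0.25,0],[0,0,0]],[1,[-0.1,0.25,0],[0,0,0]],[1,[-0.1,0.25,0],[0,0,0]],[1,[-0.1,0.25,0],[0,0,0]],[1,[-0.1,0.2,0],[0,0,0]],[1,[-0.1,0.2,0],[0,0,0]],[1,[0,0,0.1],[0,0,0]],[1,[0,0,0],[0,0,0]]])

```text
t: 8.65
ee_pos: [478.9, 49.7, 220.7]
orientation: [0.168, -3.134, 0.0]
ft_force: [-0.4, 0.4, -0.2]
width: 88.1
grasp_force: 0.0
```

```bash
python3 -c "from h import *;togo(480,48.3,153)"
```

```text
t 8.65 pos [478.9  49.7 220.7] shift [-1.2 -1.5 67.7] turn deg [-0.  -0.2 -0. ] F [-0.4  0.4 -0.2] M [ 0.08 -0.11  0.03] q [ 0.08  0.22  1.94 -0.    0.99 -1.6 ] w 88.1
```

Call:
jog_arm(commands=[[1,[-0.01,-0.015,0.15],[0,0,0]],[1,[0,0,0.2],[0,0,0]],[1,[0,0,0.2],[0,0,0]],[1,[0,0,0.1],[0,0,0]],[1,[0,0,0.02],[0,0,0]],[1,[0,0,0],[0,0,0]]])

```text
t: 9.25
ee_pos: [481.2, 47.2, 155.2]
orientation: [0.163, -3.137, 0.0]
ft_force: [0.4, 1.6, 0.2]
width: 87.8
grasp_force: 0.0
```

Call:
jog_arm(commands=[[-0.4,[0,0,0],[0,0,0]],[-0.4,[0,0,0],[0,0,0]],[-0.4,[0,0,0],[0,0,0]],[-0.4,[0,0,0],[0,0,0]],[-0.4,[0,0,0],[0,0,0]],[-0.4,[0,0,0],[0,0,0]],[-0.4,[0,0,0],[0,0,0]]])

```text
t: 9.95
ee_pos: [481.2, 47.4, 155.2]
orientation: [-0.164, 3.137, -0.0]
ft_force: [0.2, 0.4, -0.6]
width: 35.4
grasp_force: 0.0
```

```bash
python3 -c "
from h import *;togo(480,48.3,152)
cv2.imwrite('pics/side3.png',cv2.resize(get_image('side')['image'][130:320,180:350],None,fx=3,fy=3))"
```

```text
t 9.95 pos [481.2  47.4 155.2] shift [1.2 1.  3.2] turn deg [-0.   0.  -0.1] F [ 0.2  0.4 -0.6] M [ 0.04 -0.17  0.  ] q [ 0.07  0.32  1.99 -0.    0.84 -1.6 ] w 35.4
```

View pics/side3.png

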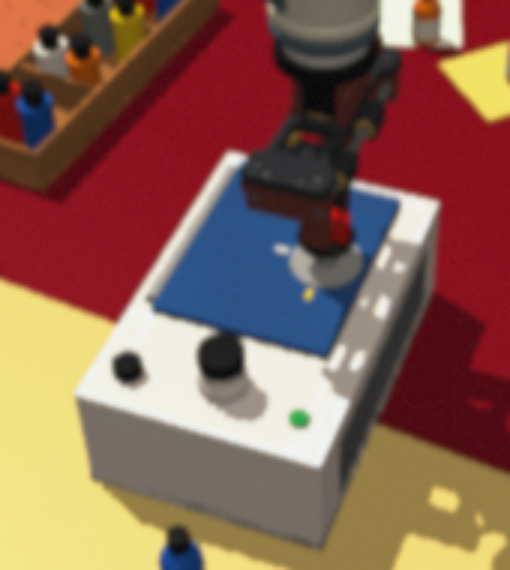

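The fingers straddle the wing (crop (330,230)) just above the skirt. I'll lower slightly and close on the wing.

Call:
jog_arm(commands=[[-0.4,[0.012,0.01,0.02],[0,0,0]],[-0.4,[0,0,0.02],[0,0,0]],[-1,[0,0,0],[0,0,0]],[-1,[0,0,0],[0,0,0]],[-1,[0,0,0],[0,0,0]],[-1,[0,0,0],[0,0,0]],[-1,[0,0,0],[0,0,0]]])

```text
t: 10.7
ee_pos: [479.7, 48.9, 151.1]
orientation: [0.163, -3.137, -0.002]
ft_force: [-1.7, 5.2, -0.7]
width: 11.6
grasp_force: 30.0
```

```bash
python3 -c "from h import *;togo(480,48.3,149)"
```

```text
t 10.7 pos [479.7  48.9 151.1] shift [-0.3 -0.6  2.1] turn deg [ 0.1 -0.  -0.2] F [-1.7  5.2 -0.7] M [ 1.05  0.11 -0.02] q [ 0.08  0.32  1.99  0.    0.83 -1.6 ] w 11.6
```

Gripped at 11.6 mm wide with 30 N. I'll relieve the side load and press slowly; the floor is at least 13 mm in.

Call:
jog_arm(commands=[[-1,[0,0.006,0.01],[0,0,0]],[-1,[0,0,0.01],[0,0,0]],[-1,[0,0,0.01],[0,0,0]],[-1,[0,0,0.01],[0,0,0]],[-1,[0,0,0.01],[0,0,0]],[-1,[0,0,0],[0,0,0]]])

```text
t: 11.3
ee_pos: [479.8, 48.9, 146.1]
orientation: [0.164, -3.137, -0.0]
ft_force: [-2.2, 3.8, 3.8]
width: 12.0
grasp_force: 30.0
```

Call:
jog_arm(commands=[[-1,[0,0,0.01],[0,0,0]],[-1,[0,0,0.01],[0,0,0]],[-1,[0,0,0.01],[0,0,0]],[-1,[0,0,0.01],[0,0,0]],[-1,[0,0,0.01],[0,0,0]],[-1,[0,0,0],[0,0,0]]])

```text
t: 11.9
ee_pos: [479.8, 48.9, 141.1]
orientation: [0.164, -3.137, -0.0]
ft_force: [-2.9, 3.4, 4.7]
width: 12.1
grasp_force: 30.0
```

Call:
jog_arm(commands=[[-1,[0,0,0.005],[0,0,0]],[-1,[0,0,0.005],[0,0,0]],[-1,[0,0,0.005],[0,0,0]],[-1,[0,0,0.005],[0,0,0]],[-1,[0,0,0.005],[0,0,0]],[-1,[0,0,0],[0,0,0]]])

```text
t: 12.5
ee_pos: [479.8, 48.9, 138.7]
orientation: [0.164, -3.137, -0.0]
ft_force: [-2.9, 4.0, 6.9]
width: 11.8
grasp_force: 30.0
```

Call:
jog_arm(commands=[[-1,[0,0,0.004],[0,0,0]],[-1,[0,0,0.004],[0,0,0]],[-1,[0,0,0],[0,0,0]]])

```text
t: 12.8
ee_pos: [479.8, 48.9, 137.9]
orientation: [0.164, -3.137, -0.0]
ft_force: [-4.7, 3.4, 5.2]
width: 12.1
grasp_force: 30.0
```

Call:
jog_arm(commands=[[-1,[0,0,0.003],[0,0,0]],[-1,[0,0,0.003],[0,0,0]],[-1,[0,0,0],[0,0,0]]])

```text
t: 13.1
ee_pos: [479.8, 49.0, 137.3]
orientation: [0.164, -3.137, -0.0]
ft_force: [-3.1, 3.9, 6.1]
width: 11.8
grasp_force: 30.0
```

Call:
jog_arm(commands=[[-1,[0,0,0.003],[0,0,0]],[-1,[0,0,0.003],[0,0,0]],[-1,[0,0,0],[0,0,0]]])

```text
t: 13.4
ee_pos: [479.8, 48.9, 136.7]
orientation: [0.164, -3.137, -0.0]
ft_force: [-3.8, 3.6, 6.8]
width: 11.6
grasp_force: 30.0
```

Call:
jog_arm(commands=[[-1,[0,0,0.003],[0,0,0]],[-1,[0,0,0.003],[0,0,0]],[-1,[0,0,0],[0,0,0]]])

```text
t: 13.7
ee_pos: [479.8, 48.9, 136.1]
orientation: [0.164, -3.137, -0.0]
ft_force: [-4.1, 3.7, 6.5]
width: 11.6
grasp_force: 30.0
```

Call:
jog_arm(commands=[[-1,[0,0,0.003],[0,0,0]],[-1,[0,0,0.003],[0,0,0]],[-1,[0,0,0],[0,0,0]]])

```text
t: 14.0
ee_pos: [479.8, 48.9, 135.6]
orientation: [0.164, -3.137, -0.0]
ft_force: [-4.0, 3.5, 6.3]
width: 11.9
grasp_force: 30.0
```

Call:
jog_arm(commands=[[-1,[0,0,0.003],[0,0,0]],[-1,[0,0,0.003],[0,0,0]],[-1,[0,0,0],[0,0,0]]])

```text
t: 14.3
ee_pos: [479.8, 48.9, 135.0]
orientation: [0.164, -3.137, -0.0]
ft_force: [-4.0, 3.6, 5.6]
width: 12.0
grasp_force: 30.0
```

Call:
jog_arm(commands=[[-1,[0,0,0.003],[0,0,0]],[-1,[0,0,0.003],[0,0,0]],[-1,[0,0,0],[0,0,0]]])

```text
t: 14.6
ee_pos: [479.8, 48.9, 134.4]
orientation: [0.164, -3.137, -0.0]
ft_force: [-3.6, 3.3, 6.7]
width: 11.9
grasp_force: 30.0
```

Call:
jog_arm(commands=[[-1,[0,0,0.003],[0,0,0]],[-1,[0,0,0.003],[0,0,0]],[-1,[0,0,0],[0,0,0]]])

```text
t: 14.9
ee_pos: [479.8, 48.9, 133.8]
orientation: [0.164, -3.137, -0.0]
ft_force: [-3.5, 4.2, 6.9]
width: 11.8
grasp_force: 30.0
```

Call:
jog_arm(commands=[[-1,[0,0,0.003],[0,0,0]],[-1,[0,0,0.003],[0,0,0]],[-1,[0,0,0],[0,0,0]]])

```text
t: 15.2
ee_pos: [479.8, 48.9, 133.2]
orientation: [0.164, -3.137, -0.0]
ft_force: [-4.0, 4.2, 7.1]
width: 12.1
grasp_force: 30.0
```

Call:
jog_arm(commands=[[-1,[0,0,0.003],[0,0,0]],[-1,[0,0,0.003],[0,0,0]],[-1,[0,0,0],[0,0,0]]])

```text
t: 15.5
ee_pos: [479.8, 48.9, 132.6]
orientation: [0.164, -3.137, -0.0]
ft_force: [-4.1, 3.6, 7.2]
width: 12.1
grasp_force: 30.0
```

Call:
jog_arm(commands=[[-1,[0,0,0.003],[0,0,0]],[-1,[0,0,0.003],[0,0,0]],[-1,[0,0,0],[0,0,0]]])

```text
t: 15.8
ee_pos: [479.8, 48.9, 132.0]
orientation: [0.164, -3.137, -0.0]
ft_force: [-3.7, 3.8, 8.0]
width: 12.1
grasp_force: 30.0
```

Call:
jog_arm(commands=[[-1,[0,0,0.003],[0,0,0]],[-1,[0,0,0.003],[0,0,0]],[-1,[0,0,0],[0,0,0]]])

```text
t: 16.1
ee_pos: [479.8, 48.9, 131.4]
orientation: [0.164, -3.137, -0.0]
ft_force: [-2.9, 4.2, 7.0]
width: 12.0
grasp_force: 30.0
```

Call:
jog_arm(commands=[[-1,[0,0,0.003],[0,0,0]],[-1,[0,0,0.003],[0,0,0]],[-1,[0,0,0],[0,0,0]]])

```text
t: 16.4
ee_pos: [479.8, 48.9, 130.9]
orientation: [0.164, -3.137, -0.0]
ft_force: [-4.5, 3.7, 7.3]
width: 11.7
grasp_force: 30.0
```

Call:
jog_arm(commands=[[-1,[0,0,0.003],[0,0,0]],[-1,[0,0,0.003],[0,0,0]],[-1,[0,0,0],[0,0,0]]])

```text
t: 16.7
ee_pos: [479.8, 48.9, 130.5]
orientation: [0.164, -3.137, -0.0]
ft_force: [-5.4, 3.4, 10.4]
width: 12.0
grasp_force: 30.0
```

Call:
jog_arm(commands=[[-1,[0,0,0.002],[0,0,0]],[-1,[0,0,0],[0,0,0]]])

```text
t: 16.9
ee_pos: [479.9, 49.0, 130.5]
orientation: [0.164, -3.137, -0.0]
ft_force: [-5.8, 4.4, 13.4]
width: 11.5
grasp_force: 30.0
```

It bottomed about 20.6 mm in: z stopped and the force rose to 13 N, so about 5 N on the pin. Now I'll turn it clockwise, which is +rz about the downward tool z.

Call:
jog_arm(commands=[[-1,[0,0,0],[0,0,0.05]],[-1,[0,0,0],[0,0,0.1]],[-1,[0,0,0],[0,0,0.1]],[-1,[0,0,0],[0,0,0.1]],[-1,[0,0,0],[0,0,0.1]],[-1,[0,0,0],[0,0,0.05]],[-1,[0,0,0],[0,0,0]]])

```text
t: 17.6
ee_pos: [479.8, 49.2, 130.5]
orientation: [-0.453, -3.109, -0.001]
ft_force: [-5.8, 4.6, 12.3]
width: 12.0
grasp_force: 30.0
```

```bash
python3 -c "from h import *;togo(480,48.9,130.5,.107+np.pi/2)"
```

```text
t 17.6 pos [479.8  49.2 130.5] shift [-0.2 -0.3 -0. ] turn deg [ 0.  -0.  67.3] F [-5.8  4.6 12.3] M [1.12 0.99 0.04] q [ 0.08  0.36  2.01  0.    0.78 -1.2 ] w 12.0
```

Turning freely, with almost no moment about z. 67.3° to go, which is 1.5 full scale.

Call:
jog_arm(commands=[[-1,[0,0,0],[0,0,0.1]],[-1,[0,0,0],[0,0,0.1]],[-1,[0,0,0],[0,0,0.1]],[-1,[0,0,0],[0,0,0.1]],[-1,[0,0,0],[0,0,0.1]],[-1,[0,0,0],[0,0,0.1]],[-1,[0,0,0],[0,0,0.1]],[-1,[0,0,0],[0,0,0.1]],[-1,[0,0,0],[0,0,0.1]],[-1,[0,0,0],[0,0,0]]])

```text
t: 18.6
ee_pos: [480.2, 49.7, 130.5]
orientation: [-1.503, -2.759, -0.002]
ft_force: [-3.9, 7.8, 11.7]
width: 12.2
grasp_force: 30.0
```

Call:
jog_arm(commands=[[-1,[0,0,0],[0,0,0.1]],[-1,[0,0,0],[0,0,0.1]],[-1,[0,0,0],[0,0,0.1]],[-1,[0,0,0],[0,0,0.1]],[-1,[0,0,0],[0,0,0.1]],[-1,[0,0,0],[0,0,0.1]],[-1,[0,0,0],[0,0,0]]])

```text
t: 19.3
ee_pos: [480.5, 49.8, 130.5]
orientation: [-2.106, -2.331, -0.003]
ft_force: [-4.4, 8.6, 9.9]
width: 11.8
grasp_force: 30.0
```

```bash
python3 - <<'E'
from h import *
togo(480,48.9,130.5,.107+np.pi/2)
g=get_image('top');cv2.imwrite('pics/top2.png',cv2.resize(g['image'][150:260,170:330],None,fx=4,fy=4))
E
```

```text
t 19.3 pos [480.5  49.8 130.5] shift [-0.8 -0.6  0. ] turn deg [ 0.1 -0.1 -0.3] F [-4.4  8.6  9.9] M [ 1.73  0.75 -0.02] q [ 0.08  0.36  2.01  0.    0.78 -0.03] w 11.8
```

Call:
jog_arm(commands=[[-1,[0,0,-0.01],[0,0,0]],[-1,[0,0,-0.01],[0,0,0]],[-1,[0,0,-0.01],[0,0,0]],[-1,[0,0,-0.005],[0,0,0]],[-1,[0,0,0],[0,0,0]]])

```text
t: 19.85
ee_pos: [480.5, 49.8, 133.9]
orientation: [2.103, 2.334, 0.003]
ft_force: [-3.0, 8.8, 6.9]
width: 11.7
grasp_force: 30.0
```

Call:
jog_arm(commands=[[-0.4,[0,0,0],[0,0,0]],[-0.4,[0,0,0],[0,0,0]],[-0.4,[0,0,0],[0,0,0]],[-0.4,[0,0,0],[0,0,0]],[-0.4,[0,0,-0.05],[0,0,0]],[-0.4,[0,0,-0.1],[0,0,0]],[-0.4,[0,0,-0.3],[0,0,0]],[-0.4,[0,0,-0.3],[0,0,0]],[-0.4,[0,0,-0.3],[0,0,0]]])

```text
t: 20.75
ee_pos: [479.8, 48.8, 240.3]
orientation: [2.102, 2.334, 0.001]
ft_force: [1.0, -0.1, 0.7]
width: 26.6
grasp_force: 0.0
```

Call:
jog_arm(commands=[[-0.4,[0.3,0,0],[0,0,0]],[-0.4,[-0.3,0,0],[0,0,0]],[-0.4,[-0.3,-0.1,0],[0,0,0]],[-0.4,[-0.4,-0.1,0],[0,0,0]],[-0.4,[-0.4,-0.1,0],[0,0,0]],[-0.4,[-0.4,-0.1,0],[0,0,0]],[-0.4,[-0.3,0,0],[0,0,0]],[-0.4,[0,0,0],[0,0,0]]])

```text
t: 21.55
ee_pos: [459.3, -137.2, 239.5]
orientation: [2.105, 2.329, 0.001]
ft_force: [0.2, 0.3, -0.1]
width: 26.1
grasp_force: 0.0
```

```bash
python3 - <<'E'
from h import *
togo(480,48.9,130.5,.107+np.pi/2)
for n in("side","top"):
    g=get_image(n);W=cloud(g);im=g["image"];hsv=cv2.cvtColor(im,cv2.COLOR_BGR2HSV)
    h,s,v=[hsv[...,i].astype(int) for i in range(3)]
    box=(abs(W[...,0]-485)<70)&(abs(W[...,1]-48)<70)
    b=box&(h>100)&(h<130)&(s>120)&(W[...,2]>105);print(n,"blue z",np.percentile(W[b][:,2],[5,50,95]))
    q=W[box&((h<8)|(h>172))&(s>150)&(v>60)&(W[...,2]>125)];print("red",len(q),q.min(0),q.max(0),np.median(q,0))
    t=q[q[:,2]>np.percentile(q[:,2],95)-6];r=cv2.minAreaRect(t[:,:2].astype(np.float32));print(r)
cv2.imwrite('pics/top3.png',cv2.resize(im[130:270,150:330],None,fx=4,fy=4))
E
```

```text
t 21.55 pos [ 459.3 -137.2  239.5] shift [183.3  39.1 108.8] turn deg [ 0.1  0.1 -0.4] F [ 0.2  0.3 -0.1] M [ 0.02 -0.05  0.01] q [-0.31  0.18  1.93 -0.    1.03 -0.42] w 26.1
side blue z [115.48365566 117.82679575 120.43258624]
red 110 [471.29247758  34.90319439 129.90496711] [497.08183604  70.26158737 161.10716031] [475.49582974  58.60589043 151.94202715]
((477.8912048339844, 51.921607971191406), (10.884990692138672, 33.929141998291016), 1.1797780990600586)
top blue z [112.93046697 118.19177978 123.37687135]
red 65 [473.71447017  30.76132915 127.42359223] [489.22317289  68.15418    167.61350184] [479.30286436  50.4784597  157.11828604]
((480.97540283203125, 48.93779754638672), (10.971673965454102, 36.827999114990234), 5.828489303588867)
```

View pics/top3.png

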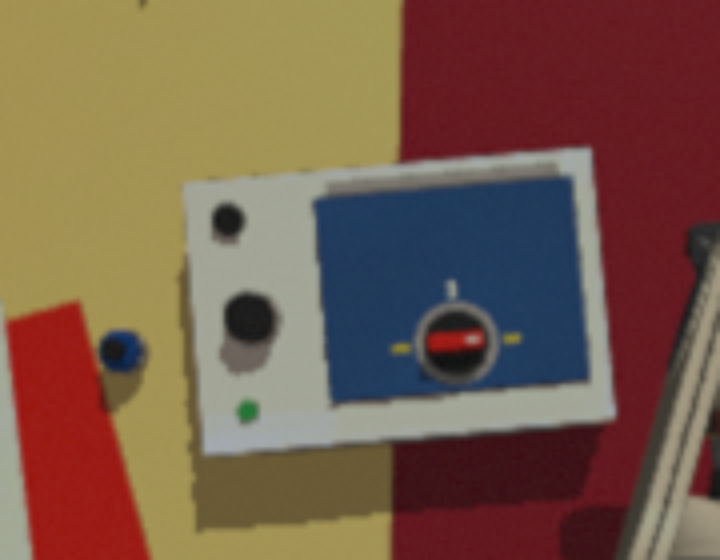

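The wing at (455,341) lies along the yellow marks. Its top is at about 158 mm, 17 mm in, so it has sprung back 4 mm into the notch. The hatch is flush and the paints haven't moved. Handing in.

```bash
python3 -c "from h import *;print(close_job())"
```

```text
the job is handed in; nothing more can be done
None
```

The hatch is shut, the stud is pushed in and turned a quarter turn clockwise into its locked notch, and the job was handed in at about 21.6 s with the paints in view unmoved; no verdict came back.

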